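Level the decanter stand

TASK

The board of the decanter stand is held up by springs. Take hold of its levelling knob and press down until you feel the foot underneath meet its packer, then turn the knob until the spirit-level bubble lies centred between the two lines while the board is pressed down. Finish holding: keep hold of the knob, still and pressed down at about 12 N with the bubble centred, do not let go; press without forcing it, and leave the decanter, ice bucket and cube tray where they are.

Things in the scene. Friction and masses are not known exactly. Their poses are not given: they have to be found in the camera images.
- stand: Fixed steel hinge bracket of the decanter stand, bolted to the ledge. Origin on the ledge, under the middle of the stand; z up, y runs from the hinge end (-y) to the knob end (+y) of the board, x across it. A horizontal hinge axis lies along x at y = -130 mm, 45 mm above the ledge, carrying a pale pine board 160 mm (x) by 300 mm (y) by 16 mm (the board spans y = -135 to +165 mm).
- board (a joint): Tilt of the pine board on its hinge, rad: 0 is level, positive is knob end raised. Left alone, springs lift it to its upper stop at 0.042; pushing the knob down takes about 1 to 4 N against the springs until the foot meets the packer (up to 17 mm of travel at the knob), and from there it is almost rigid.
- knob (a joint): Turn of the levelling knob, rad, -1.9 to 1.9, growing clockwise seen from above. Clockwise screws the foot down out of the board (5 mm per rad), so the pressed knob end stands higher. It stays at its height on the board, turns stiffly (0.12 N m), and with its foot can lean 0.12 rad along the board on a soft bush, so a grip may stay upright. Levelling needs under 1.5 rad, either way.
- knob_grip (a point): Middle of the knob's grip bar, which turns with the knob. The knob stands on the board 230 mm from the hinge (at y = +100 mm of the stand), dark steel: a disc 48 mm across whose top is 12 mm above the board's top, and on it an upright bar 46 mm long (this point's x), 12 mm thick (this point's y) and 30 mm high. This point is at half the bar's height, 15 mm above the disc's top and 27 mm above the board's top; z is the knob's axis, up.
- foot: Steel levelling foot under the knob, on the knob's axis, rounded tip 18 mm across. Origin at the lowest point of the tip; it moves up and down in the board as the knob turns. Free of the packer until the board is pressed down.
- bubble (a joint): Place of the bubble along the vial of the spirit level, m: 0 is centred between the lines, positive is towards the knob end (that end too high), 0.7 m per rad of tilt. With the foot pressed on its packer, turning the knob clockwise 0.1 rad moves it about +1.5 mm.
- bubble_mid (a point): Top of the white bubble, 16 mm long, in the vial; moves with it.
- vial_mid (a point): Top middle of the spirit level's clear vial, 80 mm long and 20 mm across, fixed on the board along its length, its middle 75 mm from the hinge and 45 mm to the +x side of the board's centre line; y towards the knob end. Two black lines ring it, 24 mm apart centre to centre, evenly about this point, so a centred bubble has 3 mm to spare inside each.
- packer_thin: Grey stone packer 50 x 50 mm, 6 mm thick, fixed to the ledge. Origin at its underside, let into the ledge by up to 2 mm. One packer lies under the foot and the other is a spare beside the board, by chance. With this one under the foot the pressed board starts too low at the knob end (turn clockwise).
- packer_thick: Like the other packer but 15 mm thick. With this one under the foot the pressed board starts too high at the knob end (turn anticlockwise).
- decanter: Empty square glass decanter, 85 x 85 mm, 188 mm tall, standing near the stand. Origin at the centre of its underside. Leave alone.
- ice_bucket: White ceramic ice bucket with shut lid, 152 mm across, 153 mm tall with its knob. Origin at the centre of its underside. Leave alone.
- cube_tray: Grey stone tray for whisky cubes, 100 x 140 mm, 28 mm tall. Origin at the centre of its underside. Leave alone.

How it is judged:
By the outcome, as a careful person would: the job done as asked, in the order asked, and still so for the second after the job is handed in, while the arm keeps its last pose, push and grip.
It also fails if it takes over 38 s, if anything falls off the work surface, if the arm or the gripper's body presses on something with over 40 N, if the wrist force passes 120 N, or if a joint passes its speed limit or range.

ROBOT

A 6-joint arm with a two-finger parallel gripper is mounted at the origin on the work surface. World frame = base frame: x ahead of the robot, y to its left, z up, the work surface at z = 0. Lengths are in m, angles in rad, forces in N, time in s.
With the tool pointing down it reaches from about 0.325 to 0.775 m from the base axis. Payload 5.5 kg.
Tool frame: the origin (TCP) lies where the fingers leave the gripper's body, on its centre line; the fingertips stand 73 mm ahead of it and the grasp point (between the pads) lies 54 mm ahead of it; y points along the fingers, z is the direction in which the jaws open and shut, and the axes are right-handed (so a half turn about y gives the same grasp; the last joint's range is limited). The gripper opens to 85 mm and grips with 20 to 120 N. Pads are 22 mm wide; open, the fingers measure 114 mm over their backs; the gripper's body (76 mm by 85 mm) begins 54 mm behind the grasp point. The pads swing forward as they close: fully open they stand 13 mm farther back than shut.
Start: joints at [1.142, 0.091, 1.231, -0, 1.82, -0.057], TCP at [0.218, 0.559, 0.304] pointing down, gripper open.
Joint ranges: [-2.87, 2.87], [-0.86, 2.18], [0.17, 2.46], [-1.51, 4.65], [0.06, 2.69], [-2.65, 2.65]. Speed limits (rad/s): [2.57, 2.57, 3.01, 3.14, 3.14, 3.14].

INTERFACE

Orientations are given as a 3x3 rotation matrix whose columns are the frame's x, y, z axes.
In Python, from bench import monitor, cams, arm, spotter gives the robot as it stands. The module is installed in compiled form; this text tells all that it offers.
- The arm moves only by the tool play_rows, never from a script. Its argument "steps" is a list of rows, each a list of 3 entries, a list of its own where there are three numbers: the shift along the tool's x, y, z in units of 0.4 m (1.0 is 0.4 m), then the turn, a rotation vector about the tool's x, y, z in units of 60 degrees (1.0 is 60 degrees), then the closure, from 0 (fully open) to 1 (shut). In form: [[[tx, ty, tz], [ax, ay, az], grip], ...]. A call has 1 to 10 rows; each row is the pose to reach, as a shift and turn from the pose measured when the call began, along the tool's axes at that moment; what a row does not reach only later rows make up. A row lasts 1/12 s, in which the tool goes at most 41.7 mm and 7.16 degrees, less where a joint would pass 70% of its speed; a pose out of reach is approached as far as the arm can. A call with a number of a shift or a turn outside -1 to 1 is refused whole. A call with a gripper value outside its range is refused whole. The fingers move at their own pace and stop on an object; "force" is the grip in N (left out, the last holds). Time passes only in rows, so rows that repeat a pose let the fingers close. It gives the time, the measured TCP pose, the force and the opening at its end, in the units of the state.
- monitor.state(): the state, without advancing time (a new reading comes with each control period).
- cams.capture(name): name is "scene" or "top" or "wrist"; returns the picture (480x640x3 uint8, red, green, blue); there is no depth.
- cams.get_calibration(name): a dict with "fx", "fy", "cx", "cy" (pixels), "position" and "rotation" of the camera in the world. Camera axes: x right, y down, z forward; pixel columns grow to the right and rows downward; lengths in m; the calibration is good to about 2 mm. A picture is of the moment at which its call begins: read the wrist's pose just before it. get_calibration takes no time and is no camera call; for the wrist camera it gives the pose at the moment of the call.
- arm.job_done(): hands the job in, once; it reports no verdict.
Trained networks look in the newest picture that a camera, given by its name, has taken for a name from the list of things; names that differ only in an ending like _2 or _b are one class to them, and where a whole thing is asked for, a point or a joint stands for the part that bears it (a point fixed in the world has none). Each returns a list of dicts, best first, with "conf" (0 to 1); they miss things now and then, are a little off and sometimes report something else, mostly with a low value. They report only what shows in the picture. A call takes as long as a camera call.
- spotter.spot_in(query, camera): "point" ([x, y, z] in m, in world coordinates, good to about 4 mm: the middle of the surface that is visible of it).
The state is a dict: "time_s": time; "joints": joint angles; "qd": joint speeds; "joint_torque": joint torques, N m; "ee_pos": TCP position; "tcp_rot": TCP orientation; "wrist_force": force on the tool from outside, world axes, zero at the start; "ft_torque": the same for the moment, N m; "finger_gap": opening from 0.0 (shut) to 1.0 (fully open).
Only numpy, scipy, OpenCV 4.12 (cv2) and the standard library are available. Lean on these libraries where they do the work, as an engineer would, in place of code of your own. Each camera call takes 0.05 s, during which the arm holds its last target.

## Working session

There is one attempt and no reset: what is moved stays moved. The work goes in short steps, Python scripts to look and compute and a tool call to move; the robot and the scene stay as the last step left them, time stands still between calls to the robot, and variables do not carry over. Pictures are saved under pics/ and viewed, and the job is handed in when it is done.

Besides the shell and the picture viewer there is one more tool, called after "Emit:" as a command line: name --argument value ..., lists and objects as JSON in quotes. play_rows: Moves the arm, as the interface text tells. Shifts and turns lie within -1 to 1; 1 stands for 0.4 m of shift or 60 degrees of turn. Its arguments: {"type":"object","properties":{"steps":{"type":"array","items":{"type":"array"}},"force":{"type":"number"}},"required":["steps"]}

```bash
mkdir -p pics; cat > h.py <<'E'
import numpy as np, cv2
from bench import monitor, cams, arm, spotter
def snap(n,f):
    im=cams.capture(n); cv2.imwrite('pics/'+f,cv2.cvtColor(im,cv2.COLOR_RGB2BGR)); return im
def proj(n,p):
    c=cams.get_calibration(n); R=np.array(c['rotation']); q=R.T@(np.array(p)-np.array(c['position']))
    return c['fx']*q[0]/q[2]+c['cx'], c['fy']*q[1]/q[2]+c['cy']
def ray(n,u,v):
    c=cams.get_calibration(n); R=np.array(c['rotation'])
    return np.array(c['position']), R@np.array([(u-c['cx'])/c['fx'],(v-c['cy'])/c['fy'],1])
def atz(n,u,v,z):
    o,d=ray(n,u,v); return o+d*(z-o[2])/d[2]
E
python3 - <<'E'
from h import *
s=monitor.state()
for k,v in s.items(): print(k,np.round(v,3).tolist())
snap('scene','s0.png');snap('top','t0.png')
for c in ('top','scene'):
    for q in ('knob_grip','stand','board','vial_mid','bubble_mid','decanter','ice_bucket','cube_tray'):
        print(c,q,[(np.round(d['point'],3).tolist(),round(d['conf'],2)) for d in spotter.spot_in(q,c)[:3]])
E
```

```text
time_s 0.0
joints [1.142, 0.092, 1.232, -0.0, 1.82, -0.057]
qd [-0.001, -0.001, -0.0, -0.002, -0.0, -0.002]
joint_torque [-0.002, -45.873, -41.802, -0.0, 0.012, -0.0]
ee_pos [0.218, 0.559, 0.303]
tcp_rot [[0.932, -0.001, 0.363], [-0.363, -0.002, 0.932], [-0.0, -1.0, -0.002]]
wrist_force [-0.292, -0.412, -0.215]
ft_torque [0.014, -0.018, -0.022]
finger_gap 1.006
top knob_grip [([0.525, 0.007, 0.072], 0.58)]
top stand [([0.542, -0.076, 0.059], 0.73)]
top board [([0.467, 0.159, 0.012], 0.62)]
top vial_mid [([0.542, -0.077, 0.065], 0.58)]
top bubble_mid []
top decanter [([0.619, -0.362, 0.152], 0.95)]
top ice_bucket [([0.441, -0.395, 0.132], 0.64), ([0.651, 0.046, 0.016], 0.34)]
top cube_tray [([0.469, 0.156, 0.006], 0.62)]
scene knob_grip [([0.531, 0.005, 0.087], 0.82), ([0.656, -0.401, 0.112], 0.55)]
scene stand [([0.569, -0.141, 0.057], 0.83)]
scene board [([0.561, -0.103, 0.058], 0.86), ([0.532, 0.005, 0.085], 0.24)]
scene vial_mid [([0.56, -0.104, 0.062], 0.8)]
scene bubble_mid []
scene decanter [([0.653, -0.403, 0.118], 0.92)]
scene ice_bucket [([0.479, -0.427, 0.135], 0.65), ([0.567, -0.142, 0.058], 0.17)]
scene cube_tray [([0.469, 0.178, 0.024], 0.75), ([0.654, -0.402, 0.114], 0.43)]
```

View pics/t0.png

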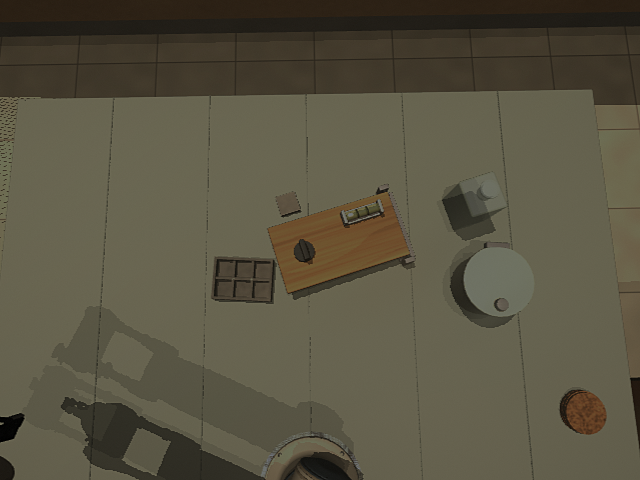

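View pics/s0.png

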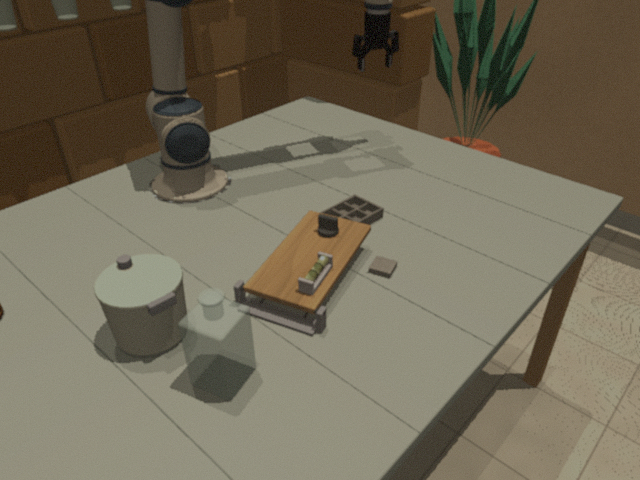

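The top view shows the board at (268,228)-(410,257), the knob at (304,250), the vial at (362,212) and the spare packer at (288,203). I'll zoom in on the knob and fit the geometry.

```bash
python3 - <<'E'
from h import *
a=cv2.imread('pics/t0.png')[180:305,255:420]
cv2.imwrite('pics/t0z.png',cv2.resize(a,None,fx=4.8,fy=4.8,interpolation=cv2.INTER_CUBIC))
a=cv2.imread('pics/s0.png')[200:340,230:410]
cv2.imwrite('pics/s0z.png',cv2.resize(a,None,fx=4.2,fy=4.2,interpolation=cv2.INTER_CUBIC))
for uv,z in [((268,228),.065),((387,192),.053),((410,257),.053),((289,293),.065),((304,250),.088),((288,203),.006)]: print(uv,np.round(atz('top',*uv,z),4))
E
```

```text
(268, 228) [0.5789 0.0894 0.065 ]
(387, 192) [ 0.6638 -0.1929  0.053 ]
(410, 257) [ 0.5067 -0.2396  0.053 ]
(289, 293) [0.4277 0.0416 0.065 ]
(304, 250) [0.5222 0.0057 0.088 ]
(288, 203) [0.6533 0.0462 0.006 ]
```

View pics/t0z.png

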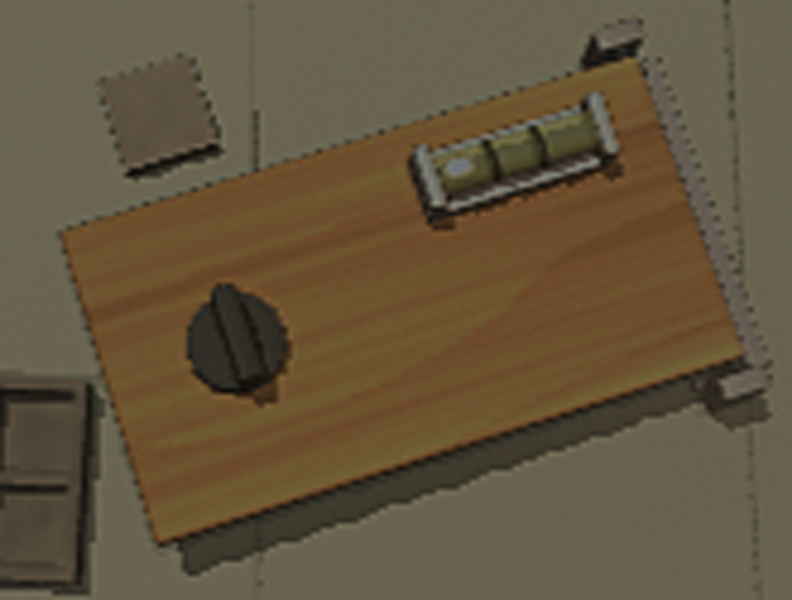

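View pics/s0z.png

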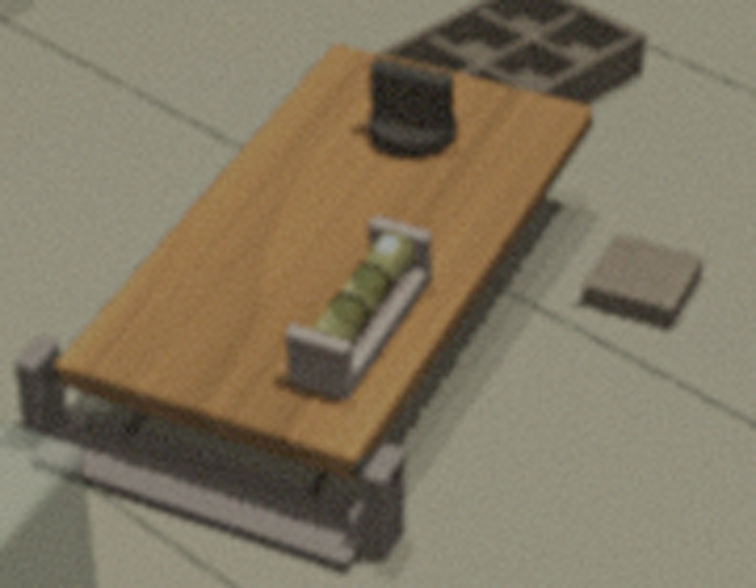

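```bash
python3 - <<'E'
from h import *
for z in (0,.005,.014): print(z,proj('scene',[.653,.046,z]))
p=atz('top',301.5,240,.104);q=atz('top',307.1,259.2,.104);d=p-q;print(p,q,(p+q)/2,np.degrees(np.arctan2(d[1],d[0])),np.linalg.norm(d))
a=cv2.imread('pics/s0.png')[250:285,360:405]
cv2.imwrite('pics/s0y.png',cv2.resize(a,None,fx=16,fy=16,interpolation=cv2.INTER_CUBIC))
E
```

```text
0 (np.float64(382.3327465095135), np.float64(269.6508564263841))
0.005 (np.float64(382.472359660351), np.float64(267.8889872896863))
0.014 (np.float64(382.725402110699), np.float64(264.69568006276506))
[0.54241186 0.01055513 0.104     ] [ 0.4990815  -0.00132545  0.104     ] [0.52074668 0.00461484 0.104     ] 15.332883333206532 0.04492959543223448
```

View pics/s0y.png

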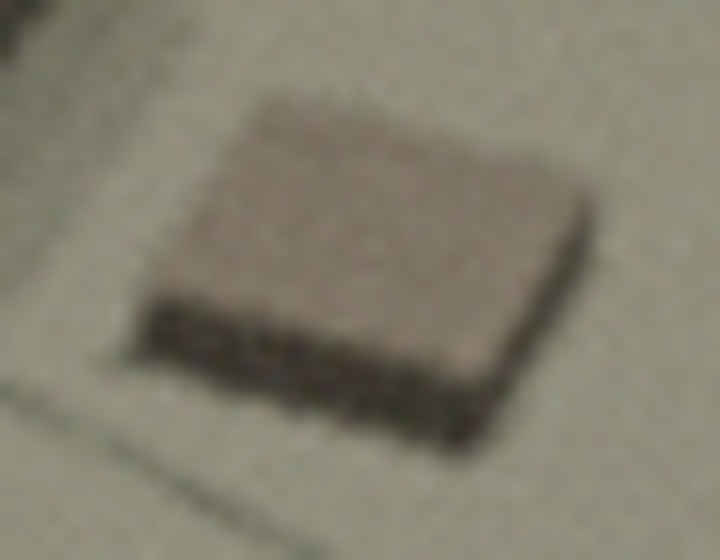

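The spare's side is about 5 px tall, so the spare is the thick packer. The thin one should be under the foot, which means turning clockwise. Now I'll move above the knob.

Emit:
play_rows --steps '[[[0.73,0.0,-0.61],[0,-0.61,0],0.0],[[0.73,0.0,-0.61],[0,-0.61,0],0.0],[[0.73,0.0,-0.61],[0,-0.61,0],0.0],[[0.73,0.0,-0.61],[0,-0.61,0],0.0],[[0.73,0.0,-0.61],[0,-0.61,0],0.0],[[0.73,0.0,-0.61],[0,-0.61,0],0.0],[[0.73,0.0,-0.61],[0,-0.61,0],0.0],[[0.73,0.0,-0.61],[0,-0.61,0],0.0],[[0.73,0.0,-0.61],[0,-0.61,0],0.0],[[0.73,0.0,-0.61],[0,-0.61,0],0.0]]' --force 70

```text
time_s: 1.73
ee_pos: [0.403, 0.2217, 0.3042]
tcp_rot: [[0.966, 0.002, -0.26], [0.26, -0.001, 0.966], [0.001, -1.0, -0.002]]
wrist_force: [-0.1, 1.4, -0.7]
finger_gap: 1.001
```

```bash
cat >> h.py <<'E'
def goal(p,zyaw):
    s=monitor.state(); R=np.array(s['tcp_rot']); from scipy.spatial.transform import Rotation as Q
    a=np.radians(zyaw); z=np.array([np.cos(a),np.sin(a),0]); y=np.array([0,0,-1.]); x=np.cross(y,z)
    T=np.stack([x,y,z],1)
    print('shift',np.round(R.T@(np.array(p)-s['ee_pos'])/.4,4),'turn',np.round(Q.from_matrix(R.T@T).as_rotvec()/np.radians(60),4))
def st():
    s=monitor.state()
    for k in ('time_s','joints','ee_pos','wrist_force','ft_torque','finger_gap'): print(k,np.round(s[k],4).tolist())
    z=np.array(s['tcp_rot'])[:,2]; print('zyaw',np.degrees(np.arctan2(z[1],z[0])),'ydir',np.round(np.array(s['tcp_rot'])[:,1],3))
E
python3 - <<'E'
from h import *
st();goal([.521,.0045,.26],105.3)
E
```

```text
time_s 1.7333
joints [0.4302, -0.2869, 1.5839, -0.002, 1.8437, -1.4043]
ee_pos [0.403, 0.2217, 0.3042]
wrist_force [-0.1017, 1.4485, -0.7305]
ft_torque [0.0645, 0.0239, -0.0347]
finger_gap 1.0009
zyaw 105.07431056957152 ydir [ 0.002 -0.001 -1.   ]
shift [ 0.1436  0.1117 -0.6009] turn [ 0.0017 -0.0038  0.0011]
```

Emit:
play_rows --steps '[[[0.144,0.11,-0.6],[0,-0.004,0],0.0],[[0.144,0.11,-0.6],[0,-0.004,0],0.0],[[0.144,0.11,-0.6],[0,-0.004,0],0.0],[[0.144,0.11,-0.6],[0,-0.004,0],0.0],[[0.144,0.11,-0.6],[0,-0.004,0],0.0],[[0.144,0.11,-0.6],[0,-0.004,0],0.0],[[0.144,0.11,-0.6],[0,-0.004,0],0.0],[[0.144,0.11,-0.6],[0,-0.004,0],0.0],[[0.144,0.11,-0.6],[0,-0.004,0],0.0],[[0.144,0.11,-0.6],[0,-0.004,0],0.0]]'

```text
time_s: 2.57
ee_pos: [0.5208, 0.0059, 0.2612]
tcp_rot: [[0.964, 0.002, -0.265], [0.265, -0.001, 0.964], [0.002, -1.0, -0.002]]
wrist_force: [0.2, 1.3, 0.3]
finger_gap: 0.998
```

```bash
python3 - <<'E'
from h import *
st();goal([.521,.0045,.26],105.3)
c=cams.get_calibration('wrist');print(c['position'],np.round(c['rotation'],3).tolist())
snap('wrist','w1.png')
print(proj('wrist',[.521,.0045,.105]))
for q in ('knob_grip','vial_mid'): print(spotter.spot_in(q,'wrist'))
E
```

```text
time_s 2.5667
joints [-0.0535, -0.1284, 1.5228, -0.0008, 1.7449, -1.8929]
ee_pos [0.5208, 0.0059, 0.2612]
wrist_force [0.2048, 1.2906, 0.2827]
ft_torque [-0.0195, 0.0108, -0.0203]
finger_gap 0.9984
zyaw 105.38171683573435 ydir [ 0.002 -0.001 -1.   ]
shift [-0.0005  0.0031 -0.0035] turn [0.0014 0.0014 0.0018]
[ 0.44852179 -0.01431005  0.33017679] [[-0.266, 0.921, 0.286], [0.964, 0.254, 0.077], [-0.001, 0.296, -0.955]]
(np.float64(313.7050242406474), np.float64(239.89181222518255))
[{'point': [0.5195, 0.0077, 0.0769], 'conf': 0.73}]
[{'point': [0.5347, -0.0681, 0.0587], 'conf': 0.74}]
```

View pics/w1.png

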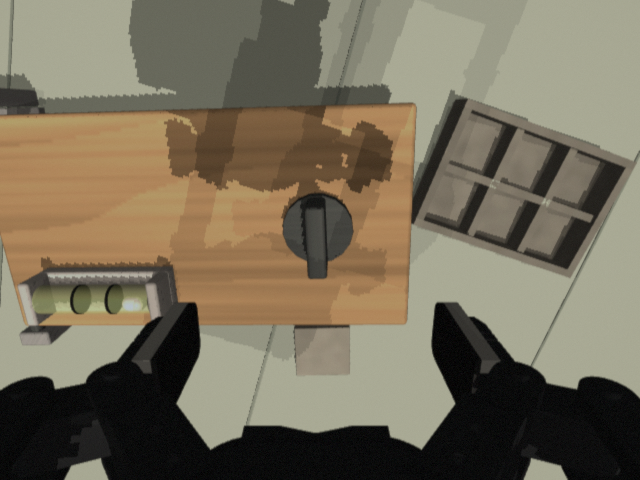

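Wrist view: the bar's top runs from about (315,200) to (317.5,277), roughly upright between the fingers. The spare packer is at (322,350) and the vial at the left.

```bash
python3 - <<'E'
from h import *
a=cv2.imread('pics/w1.png')[180:295,260:375]
cv2.imwrite('pics/w1z.png',cv2.resize(a,None,fx=5,fy=5,interpolation=cv2.INTER_CUBIC))
p=atz('wrist',315,200,.105);q=atz('wrist',317.5,277,.105);d=q-p
print(p,q,(p+q)/2,np.degrees(np.arctan2(d[1],d[0])),np.linalg.norm(d))
E
```

```text
[ 0.4974803  -0.00121337  0.105     ] [0.54349286 0.01308273 0.105     ] [0.52048658 0.00593468 0.105     ] 17.260010892349225 0.04818229335065894
```

View pics/w1z.png

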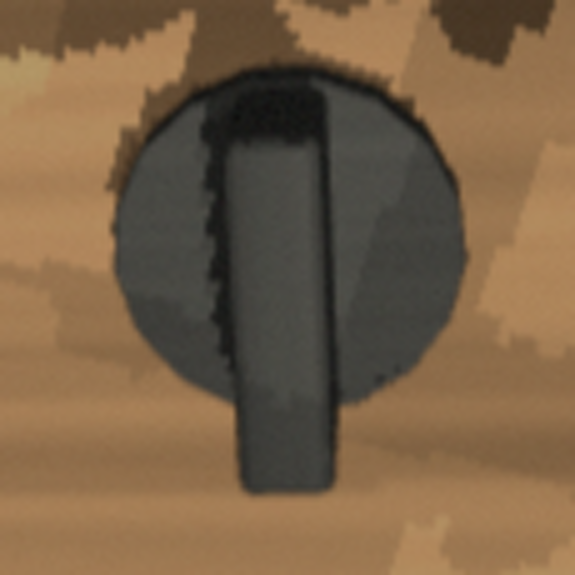

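Emit:
play_rows --steps '[[[0.003,0.08,0.001],[0,-0.035,0],0.0],[[0.003,0.16,0.001],[0,-0.035,0],0.0],[[0.003,0.22,0.001],[0,-0.035,0],0.0],[[0.003,0.25,0.001],[0,-0.035,0],0.0],[[0.003,0.272,0.001],[0,-0.035,0],0.0],[[0.003,0.272,0.001],[0,-0.035,0],0.0],[[0.003,0.272,0.001],[0,-0.035,0],0.0]]'

```text
time_s: 3.3
ee_pos: [0.5225, 0.007, 0.1538]
tcp_rot: [[0.953, 0.004, -0.302], [0.302, -0.001, 0.953], [0.004, -1.0, -0.003]]
wrist_force: [-0.1, -0.7, 0.3]
finger_gap: 0.995
```

```bash
python3 - <<'E'
from h import *
st()
snap('wrist','w2.png'); snap('scene','s2.png')
a=cv2.imread('pics/s2.png')[150:340,220:440]
cv2.imwrite('pics/s2z.png',cv2.resize(a,None,fx=3.1,fy=3.1,interpolation=cv2.INTER_CUBIC))
E
```

```text
time_s 3.3
joints [-0.0511, -0.098, 1.6854, -0.0011, 1.55, -1.9284]
ee_pos [0.5225, 0.007, 0.1538]
wrist_force [-0.113, -0.7071, 0.2829]
ft_torque [0.0037, -0.026, 0.0504]
finger_gap 0.9946
zyaw 107.56462922648595 ydir [ 0.004 -0.001 -1.   ]
```

View pics/w2.png

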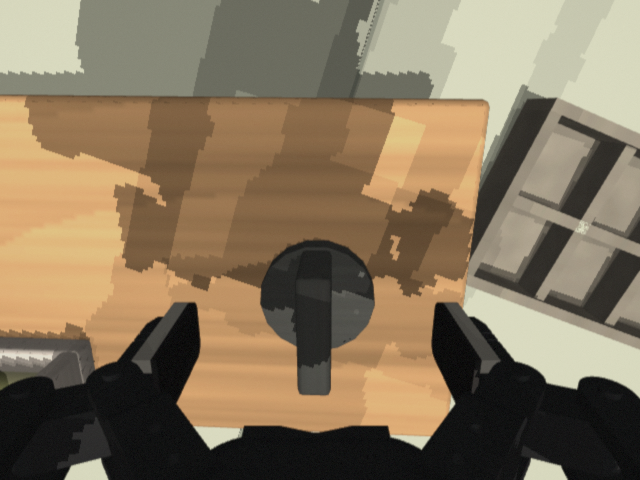

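View pics/s2z.png

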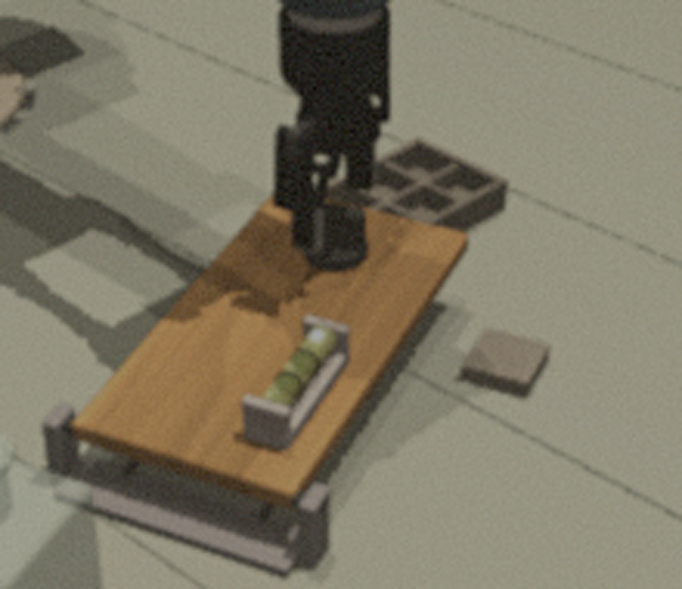

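```bash
python3 - <<'E'
from h import *
c=cams.get_calibration('wrist');print(c['fx'],c['position'])
for z in (.065,.075,.1):
  print(z,atz('wrist',261,295,z),atz('wrist',374,295,z),np.linalg.norm(atz('wrist',261,295,z)-atz('wrist',374,295,z)))
for z in (.1,.105): print(atz('wrist',313,280,z),atz('wrist',314,393,z),proj('wrist',[.5225,.007,z]))
E
```

```text
399.32587467816654 [ 0.45126648 -0.0160757   0.22344373]
0.065 [ 0.53359329 -0.01551341  0.065     ] [0.51859978 0.03159589 0.065     ] 0.049437755399352176
0.075 [ 0.52839732 -0.0155489   0.075     ] [0.51435011 0.02858715 0.075     ] 0.04631754647745462
0.1 [ 0.51540741 -0.01563762  0.1       ] [0.50372595 0.0210653  0.1       ] 0.03851702417271081
[ 5.04716824e-01 -4.10607082e-04  1.00000000e-01] [0.54815007 0.01364256 0.1       ] (np.float64(317.93402095219477), np.float64(330.1941779046435))
[ 0.50255186 -0.00104511  0.105     ] [0.54422587 0.01243884 0.105     ] (np.float64(317.97675038542025), np.float64(338.06885868033146))
```

Emit:
play_rows --steps '[[[0.003,0.017,-0.003],[0,0,0],0.0],[[0.003,0.017,-0.003],[0,0,0],0.5],[[0.003,0.017,-0.003],[0,0,0],1.0],[[0.003,0.017,-0.003],[0,0,0],1.0],[[0.003,0.017,-0.003],[0,0,0],1.0],[[0.003,0.017,-0.003],[0,0,0],1.0],[[0.003,0.017,-0.003],[0,0,0],1.0],[[0.003,0.017,-0.003],[0,0,0],1.0],[[0.003,0.017,-0.003],[0,0,0],1.0],[[0.003,0.017,-0.003],[0,0,0],1.0]]' --force 70

```text
time_s: 4.23
ee_pos: [0.5242, 0.0074, 0.1481]
tcp_rot: [[0.953, 0.005, -0.303], [0.303, 0.001, 0.953], [0.005, -1.0, -0.0]]
wrist_force: [-1.2, 5.0, 0.7]
finger_gap: 0.128
```

```bash
python3 - <<'E'
from h import *
st()
snap('wrist','w3.png')
E
```

```text
time_s 4.2333
joints [-0.0516, -0.091, 1.6891, 0.0017, 1.5385, -1.9299]
ee_pos [0.5242, 0.0074, 0.1481]
wrist_force [-1.2497, 4.999, 0.7083]
ft_torque [0.9306, 0.4409, 0.0969]
finger_gap 0.1283
zyaw 107.61306785879384 ydir [ 0.005  0.001 -1.   ]
```

View pics/w3.png

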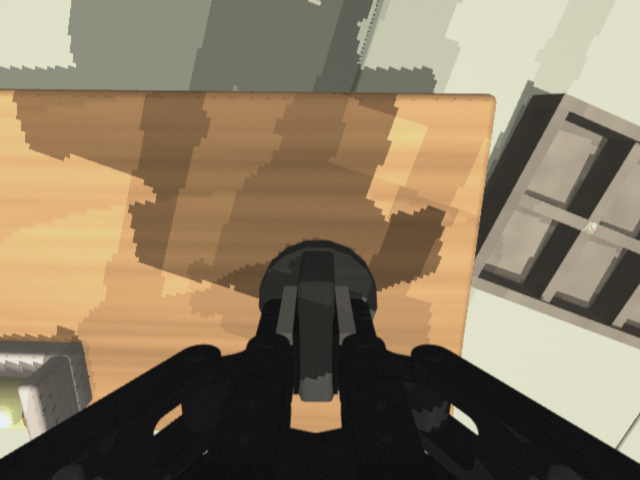

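Gripped, with the bar between the pads and a gap of 0.128. Now pressing down in small steps.

Emit:
play_rows --steps '[[[0,0.003,0],[0,0,0],1.0],[[0,0.006,0],[0,0,0],1.0],[[0,0.009,0],[0,0,0],1.0],[[0,0.012,0],[0,0,0],1.0],[[0,0.015,0],[0,0,0],1.0],[[0,0.015,0],[0,0,0],1.0]]'

```text
time_s: 4.78
ee_pos: [0.5241, 0.0077, 0.1418]
tcp_rot: [[0.953, 0.005, -0.303], [0.303, 0.002, 0.953], [0.005, -1.0, 0.001]]
wrist_force: [-1.9, 3.4, 1.9]
finger_gap: 0.125
```

```bash
python3 -c "
from h import *
st()"
```

```text
time_s 4.7833
joints [-0.0515, -0.0873, 1.697, 0.0025, 1.5274, -1.9299]
ee_pos [0.5241, 0.0077, 0.1418]
wrist_force [-1.8758, 3.3572, 1.8553]
ft_torque [0.6332, 0.348, 0.0841]
finger_gap 0.1253
zyaw 107.62261344665502 ydir [ 0.005  0.002 -1.   ]
```

Emit:
play_rows --steps '[[[0,0.003,0],[0,0,0],1.0],[[0,0.006,0],[0,0,0],1.0],[[0,0.009,0],[0,0,0],1.0],[[0,0.01,0],[0,0,0],1.0],[[0,0.01,0],[0,0,0],1.0]]'

```text
time_s: 5.2
ee_pos: [0.5241, 0.0079, 0.1376]
tcp_rot: [[0.953, 0.005, -0.303], [0.303, 0.003, 0.953], [0.005, -1.0, 0.001]]
wrist_force: [-1.5, 3.8, 2.6]
finger_gap: 0.122
```

```bash
python3 -c "
from h import *
st()"
```

```text
time_s 5.2
joints [-0.0513, -0.0848, 1.7021, 0.0028, 1.5199, -1.9299]
ee_pos [0.5241, 0.0079, 0.1376]
wrist_force [-1.4969, 3.8172, 2.5785]
ft_torque [0.6765, 0.3757, 0.076]
finger_gap 0.122
zyaw 107.62672272247663 ydir [ 0.005  0.003 -1.   ]
```

Emit:
play_rows --steps '[[[0,0.003,0],[0,0,0],1.0],[[0,0.006,0],[0,0,0],1.0],[[0,0.007,0],[0,0,0],1.0],[[0,0.007,0],[0,0,0],1.0]]'

```text
time_s: 5.53
ee_pos: [0.5241, 0.0079, 0.1346]
tcp_rot: [[0.953, 0.004, -0.303], [0.303, 0.003, 0.953], [0.005, -1.0, 0.001]]
wrist_force: [-2.9, 4.2, 3.3]
finger_gap: 0.126
```

Emit:
play_rows --steps '[[[0,0.003,0],[0,0,0],1.0],[[0,0.005,0],[0,0,0],1.0],[[0,0.005,0],[0,0,0],1.0]]'

```text
time_s: 5.78
ee_pos: [0.5241, 0.008, 0.1337]
tcp_rot: [[0.953, 0.005, -0.303], [0.303, 0.003, 0.953], [0.005, -1.0, 0.001]]
wrist_force: [-5.2, 3.5, 8.5]
finger_gap: 0.129
```

Force rose sharply from 3.3 to 8.5 N, so the foot has met the packer. I'll look at the bubble.

Emit:
play_rows --steps '[[[0,0.002,0],[0,0,0],1.0],[[0,0.002,0],[0,0,0],1.0]]'

```text
time_s: 5.95
ee_pos: [0.5241, 0.008, 0.1337]
tcp_rot: [[0.953, 0.005, -0.303], [0.303, 0.003, 0.953], [0.006, -1.0, 0.001]]
wrist_force: [-4.5, 3.5, 6.7]
finger_gap: 0.125
```

```bash
cat >> h.py <<'E'
def look(tag):
    st()
    snap('scene',tag+'s.png'); snap('top',tag+'t.png')
    a=cv2.imread('pics/'+tag+'s.png')[245:305,285:345]; b=cv2.imread('pics/'+tag+'t.png')[190:235,330:395]
    a=cv2.resize(a,(400,400),interpolation=cv2.INTER_CUBIC); b=cv2.resize(b,(400,277),interpolation=cv2.INTER_CUBIC)
    o=np.zeros((400,800,3),np.uint8);o[:,:400]=a;o[:277,400:]=b
    cv2.imwrite('pics/'+tag+'z.png',cv2.convertScaleAbs(o,alpha=1.5))
    for c in('scene','top'):
        for q in ('bubble_mid','vial_mid'): print(c,q,[(np.round(d['point'],4).tolist(),round(d['conf'],2)) for d in spotter.spot_in(q,c)[:2]])
E
python3 -c "
from h import *
look('b1')"
```

```text
time_s 5.95
joints [-0.0512, -0.0828, 1.7072, 0.0029, 1.5123, -1.93]
ee_pos [0.5241, 0.008, 0.1337]
wrist_force [-4.4684, 3.4774, 6.7021]
ft_torque [0.6635, 0.8787, 0.0757]
finger_gap 0.125
zyaw 107.6377570568899 ydir [ 0.005  0.003 -1.   ]
scene bubble_mid []
scene vial_mid [([0.5649, -0.1113, 0.0494], 0.73)]
top bubble_mid []
top vial_mid [([0.5318, -0.1239, 0.0501], 0.68)]
```

View pics/b1z.png

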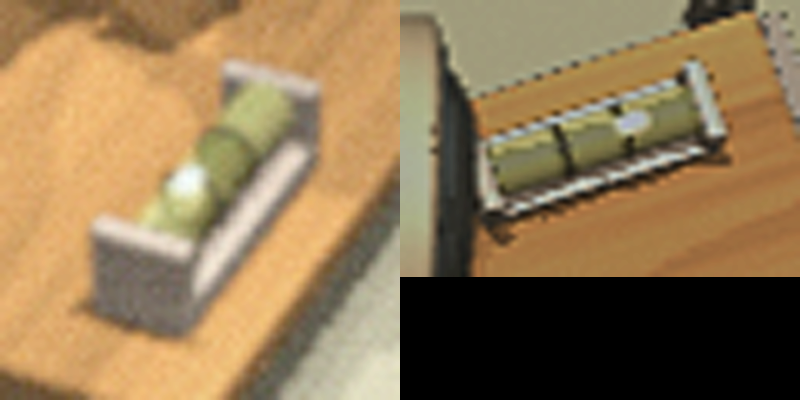

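The bubble sits over the hinge-end line, about -13 mm, which confirms the thin packer and a clockwise turn of about 0.85 rad. I'll turn while letting the knob rise under a steady press.

Emit:
play_rows --steps '[[[0,0.003,0],[0,0,0],1.0],[[0,0.002,0],[0,0.06,0],1.0],[[0,0.0015,0],[0,0.12,0],1.0],[[0,0.001,0],[0,0.18,0],1.0],[[0,0,0],[0,0.24,0],1.0],[[0,-0.001,0],[0,0.3,0],1.0],[[0,-0.001,0],[0,0.3,0],1.0]]'

```text
time_s: 6.83
ee_pos: [0.524, 0.0076, 0.1352]
tcp_rot: [[1.0, 0.005, 0.01], [-0.01, 0.002, 1.0], [0.005, -1.0, 0.002]]
wrist_force: [-6.0, 2.8, 8.9]
finger_gap: 0.123
```

```bash
python3 -c "
from h import *
look('b2')"
```

```text
time_s 6.8333
joints [-0.0514, -0.0841, 1.7057, 0.002, 1.5149, -1.6125]
ee_pos [0.524, 0.0076, 0.1352]
wrist_force [-5.9781, 2.8492, 8.8761]
ft_torque [0.3944, 1.1604, -0.0435]
finger_gap 0.1232
zyaw 89.43496928489667 ydir [ 0.005  0.002 -1.   ]
scene bubble_mid []
scene vial_mid [([0.5647, -0.1129, 0.0524], 0.76)]
top bubble_mid []
top vial_mid [([0.5352, -0.1228, 0.0557], 0.6)]
```

View pics/b2z.png

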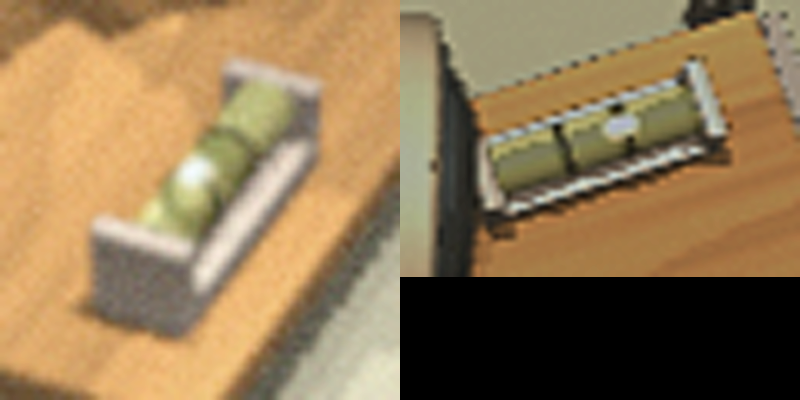

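Emit:
play_rows --steps '[[[0,0.003,0],[0,0.04,0],1.0],[[0,0.002,0],[0,0.1,0],1.0],[[0,0.001,0],[0,0.16,0],1.0],[[0,0.0,0],[0,0.22,0],1.0],[[0,-0.0005,0],[0,0.28,0],1.0],[[0,-0.001,0],[0,0.34,0],1.0],[[0,-0.002,0],[0,0.4,0],1.0],[[0,-0.0025,0],[0,0.45,0],1.0],[[0,-0.0025,0],[0,0.45,0],1.0]]'

```text
time_s: 7.88
ee_pos: [0.5237, 0.0074, 0.1374]
tcp_rot: [[0.887, 0.005, 0.463], [-0.463, 0.001, 0.887], [0.004, -1.0, 0.003]]
wrist_force: [-5.9, 3.1, 9.1]
finger_gap: 0.128
```

```bash
python3 -c "
from h import *
look('b3')"
```

```text
time_s 7.8833
joints [-0.0516, -0.0859, 1.7035, 0.0016, 1.5192, -1.1415]
ee_pos [0.5237, 0.0074, 0.1374]
wrist_force [-5.9184, 3.1011, 9.061]
ft_torque [0.4667, 1.1979, 0.0491]
finger_gap 0.1283
zyaw 62.44152044906327 ydir [ 0.005  0.001 -1.   ]
scene bubble_mid []
scene vial_mid [([0.5616, -0.1087, 0.0534], 0.84)]
top bubble_mid [([0.4399, -0.3941, 0.1331], 0.46)]
top vial_mid [([0.5348, -0.1233, 0.0548], 0.89)]
```

View pics/b3z.png

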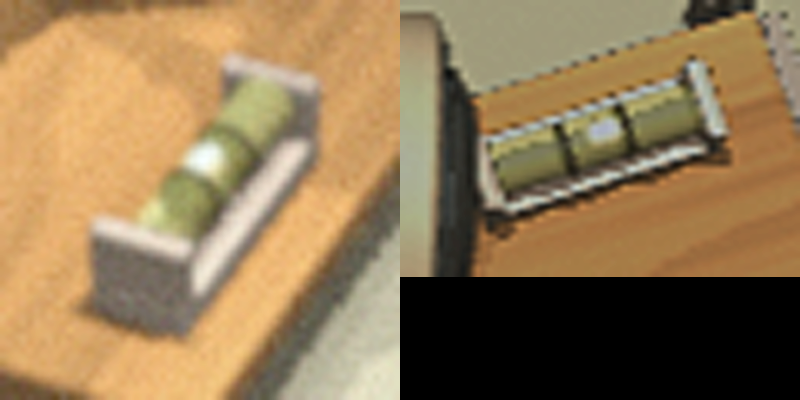

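Emit:
play_rows --steps '[[[0,0.003,0],[0,0.04,0],1.0],[[0,0.0025,0],[0,0.09,0],1.0],[[0,0.002,0],[0,0.14,0],1.0],[[0,0.0015,0],[0,0.19,0],1.0],[[0,0.001,0],[0,0.25,0],1.0],[[0,0.0007,0],[0,0.25,0],1.0],[[0,0.0007,0],[0,0.25,0],1.0],[[0,0.0007,0],[0,0.25,0],1.0]]'

```text
time_s: 8.85
ee_pos: [0.5235, 0.0072, 0.1386]
tcp_rot: [[0.738, 0.005, 0.675], [-0.675, 0.001, 0.738], [0.003, -1.0, 0.004]]
wrist_force: [-7.7, 3.4, 11.0]
finger_gap: 0.124
```

```bash
python3 -c "
from h import *
look('b4')
a=cv2.imread('pics/b4s.png')[250:290,300:335]; b=cv2.imread('pics/b4t.png')[195:228,340:387]
a=cv2.resize(a,(400,457),interpolation=cv2.INTER_CUBIC);b=cv2.resize(b,(400,281),interpolation=cv2.INTER_CUBIC)
o=np.zeros((457,800,3),np.uint8);o[:,:400]=a;o[:281,400:]=b
cv2.imwrite('pics/b4y.png',cv2.convertScaleAbs(o,alpha=1.7))
"
```

```text
time_s 8.85
joints [-0.0518, -0.0871, 1.7026, 0.0011, 1.5215, -0.8819]
ee_pos [0.5235, 0.0072, 0.1386]
wrist_force [-7.6624, 3.4088, 10.9562]
ft_torque [0.4314, 1.4571, -0.0393]
finger_gap 0.1239
zyaw 47.56002287182009 ydir [ 0.005  0.001 -1.   ]
scene bubble_mid []
scene vial_mid [([0.562, -0.1106, 0.055], 0.84)]
top bubble_mid []
top vial_mid [([0.537, -0.1253, 0.0569], 0.97)]
```

View pics/b4y.png

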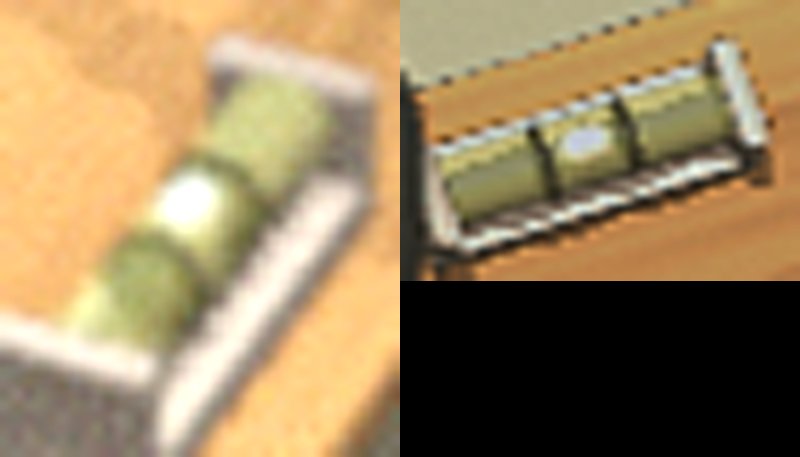

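Emit:
play_rows --steps '[[[-0.0014,0.0041,-0.0006],[0,0,0],1.0],[[-0.0014,0.0041,-0.0006],[0,0,0],1.0],[[-0.0014,0.0041,-0.0006],[0,0,0],1.0],[[-0.0014,0.0041,-0.0006],[0,0,0],1.0],[[-0.0014,0.0041,-0.0006],[0,0,0],1.0],[[-0.0014,0.0041,-0.0006],[0,0,0],1.0]]'

```text
time_s: 9.65
ee_pos: [0.5233, 0.0072, 0.1386]
tcp_rot: [[0.738, 0.006, 0.675], [-0.675, 0.0, 0.738], [0.004, -1.0, 0.005]]
wrist_force: [-4.4, 3.0, 10.1]
finger_gap: 0.127
```

```bash
cat > prof.py <<'E'
from h import *
import sys
st(); F=[]
acc=[cams.capture('top').astype(float) for _ in range(4)]
F.append(monitor.state()['wrist_force'])
im=np.mean(acc,0)
# vial axis: ends in world, from holder geometry; sample along axis through the image
c=np.array([.6355+0,0]) 
yb=np.array([-.282,.959]);xb=np.array([.959,.282])
knob=np.array([.5228,.0066]); vm=knob-yb*.155+xb*.045
zt=.075
g=im.mean(2).astype(np.float32)
for off in (-.006,-.003,0,.003,.006):
    t=np.arange(-.022,.0221,.001)
    P=np.array([proj('top',[*(vm+yb*a+xb*off),zt]) for a in t],np.float32)
    v=cv2.remap(g,P[:,0].reshape(1,-1),P[:,1].reshape(1,-1),cv2.INTER_CUBIC)[0]
    print(off,np.round(v).astype(int).tolist())
print(P[0],P[-1],F)
st()
E
python3 prof.py
```

```text
time_s 9.65
joints [-0.0516, -0.089, 1.7042, 0.0008, 1.5199, -0.8814]
ee_pos [0.5233, 0.0072, 0.1386]
wrist_force [-4.4144, 3.0221, 10.1315]
ft_torque [0.4984, 1.0188, -0.0763]
finger_gap 0.1274
zyaw 47.54187428179428 ydir [ 0.006  0.    -1.   ]
-0.006 [50, 48, 46, 47, 48, 52, 55, 53, 45, 35, 25, 18, 21, 33, 46, 53, 53, 52, 50, 49, 50, 51, 52, 51, 50, 49, 47, 48, 49, 52, 57, 57, 50, 39, 29, 24, 26, 34, 44, 53, 54, 52, 51, 51, 51]
-0.003 [67, 66, 66, 67, 68, 70, 70, 63, 51, 35, 27, 26, 32, 44, 55, 61, 67, 66, 63, 63, 64, 66, 65, 63, 64, 64, 64, 62, 63, 66, 69, 64, 55, 41, 30, 28, 35, 46, 57, 63, 67, 69, 68, 69, 68]
0 [74, 74, 74, 73, 73, 75, 81, 85, 72, 51, 36, 36, 43, 48, 52, 66, 81, 93, 104, 106, 107, 105, 105, 107, 109, 112, 111, 106, 99, 90, 83, 77, 63, 43, 29, 28, 39, 54, 66, 73, 76, 75, 74, 74, 73]
0.003 [74, 74, 74, 75, 76, 80, 81, 72, 57, 43, 40, 45, 50, 54, 67, 85, 103, 116, 120, 123, 122, 121, 120, 120, 121, 122, 123, 124, 120, 109, 99, 81, 60, 41, 32, 38, 49, 58, 67, 73, 75, 77, 77, 76, 76]
0.006 [82, 86, 84, 80, 76, 73, 74, 75, 64, 43, 28, 26, 34, 46, 54, 65, 79, 92, 105, 113, 115, 116, 119, 121, 122, 119, 117, 115, 104, 89, 80, 86, 86, 63, 39, 29, 36, 52, 64, 67, 69, 67, 68, 72, 73]
[370.18225 207.31673] [352.17395 212.84563] [array([-4.1278357 ,  3.48125276, 10.19414941])]
time_s 9.85
joints [-0.0516, -0.089, 1.7042, 0.0007, 1.5199, -0.8814]
ee_pos [0.5233, 0.0072, 0.1386]
wrist_force [-4.1278, 3.4813, 10.1941]
ft_torque [0.4671, 1.0548, -0.0712]
finger_gap 0.1313
zyaw 47.54213294384078 ydir [ 0.006  0.    -1.   ]
```

The bubble is centred to about +0.4 mm from the intensity profile. The press is 10.1 N, so I'll trim it to about 12 N.

Emit:
play_rows --steps '[[[-0.0015,0.0045,-0.0008],[0,0,0],1.0],[[-0.0015,0.0051,-0.0008],[0,0,0],1.0],[[-0.0015,0.0051,-0.0008],[0,0,0],1.0],[[-0.0015,0.0051,-0.0008],[0,0,0],1.0],[[-0.0015,0.0051,-0.0008],[0,0,0],1.0],[[-0.0015,0.0051,-0.0008],[0,0,0],1.0],[[-0.0015,0.0051,-0.0008],[0,0,0],1.0],[[-0.0015,0.0051,-0.0008],[0,0,0],1.0]]'

```text
time_s: 10.52
ee_pos: [0.5231, 0.0073, 0.1386]
tcp_rot: [[0.738, 0.009, 0.675], [-0.675, 0.0, 0.738], [0.006, -1.0, 0.006]]
wrist_force: [-4.4, 3.1, 11.0]
finger_gap: 0.125
```

```bash
python3 prof.py; python3 -c "
from h import *
look('b5')
for i in range(4): cams.capture('top'); print(np.round(monitor.state()['wrist_force'],2))"
```

```text
time_s 10.5167
joints [-0.0514, -0.0911, 1.7063, 0.0005, 1.5177, -0.8809]
ee_pos [0.5231, 0.0073, 0.1386]
wrist_force [-4.4186, 3.0615, 10.978]
ft_torque [0.5521, 1.1333, -0.0293]
finger_gap 0.1251
zyaw 47.52675531134103 ydir [ 0.009  0.    -1.   ]
-0.006 [49, 47, 46, 46, 48, 52, 56, 54, 46, 35, 25, 18, 21, 33, 46, 53, 53, 52, 50, 49, 50, 51, 52, 51, 50, 49, 47, 48, 49, 52, 56, 57, 50, 39, 29, 24, 26, 34, 44, 53, 54, 52, 52, 51, 51]
-0.003 [68, 68, 67, 67, 68, 70, 70, 63, 51, 36, 27, 26, 32, 44, 55, 62, 67, 65, 63, 63, 64, 66, 65, 63, 64, 64, 64, 62, 63, 67, 69, 64, 55, 42, 31, 28, 34, 44, 55, 62, 67, 69, 69, 68, 68]
0 [73, 73, 73, 73, 73, 74, 81, 85, 72, 51, 36, 35, 43, 48, 53, 68, 83, 95, 104, 106, 107, 105, 105, 107, 109, 112, 111, 105, 97, 88, 81, 76, 63, 43, 29, 28, 38, 53, 64, 72, 76, 75, 75, 74, 73]
0.003 [75, 75, 75, 76, 76, 80, 81, 72, 57, 43, 40, 46, 51, 54, 67, 86, 105, 118, 121, 123, 122, 120, 120, 120, 121, 122, 123, 123, 119, 109, 99, 81, 59, 40, 31, 38, 50, 58, 67, 73, 75, 77, 77, 77, 76]
0.006 [82, 86, 84, 80, 75, 72, 73, 75, 64, 43, 28, 26, 34, 45, 54, 65, 81, 95, 10
[... 325 characters left out ...]
e [-3.9088, 3.7405, 10.7144]
ft_torque [0.5233, 1.0602, -0.0788]
finger_gap 0.1303
zyaw 47.52821273505569 ydir [ 0.009  0.    -1.   ]
time_s 10.7167
joints [-0.0514, -0.091, 1.7063, 0.0005, 1.5177, -0.8809]
ee_pos [0.5231, 0.0073, 0.1385]
wrist_force [-3.9088, 3.7405, 10.7144]
ft_torque [0.5233, 1.0602, -0.0788]
finger_gap 0.1303
zyaw 47.52821273505569 ydir [ 0.009  0.    -1.   ]
scene bubble_mid [([0.5666, -0.1082, 0.0533], 0.73)]
scene vial_mid [([0.5615, -0.1101, 0.0553], 0.87)]
top bubble_mid [([0.4674, 0.1749, 0.0049], 0.18)]
top vial_mid [([0.5347, -0.1257, 0.0579], 0.66), ([0.5352, -0.1252, 0.0494], 0.54)]
[-4.99  3.21 10.58]
[-4.43  3.32 10.01]
[-4.59  4.43 11.14]
[-4.98  3.13 11.36]
```

View pics/b5s.png

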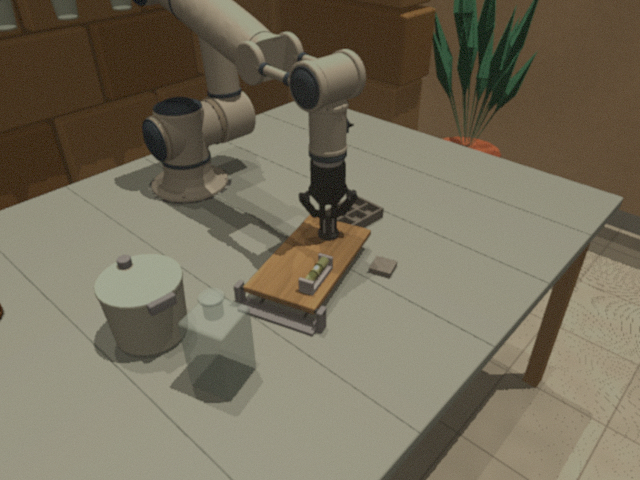

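View pics/b5z.png

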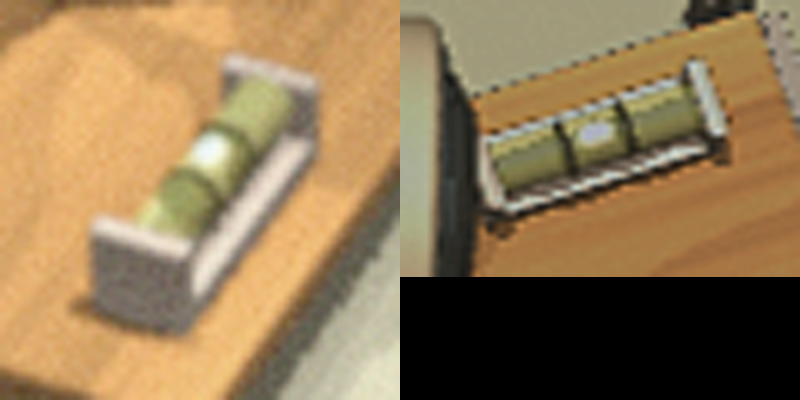

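Emit:
play_rows --steps '[[[-0.001,0.0055,-0.0006],[0,0,0],1.0],[[-0.001,0.0055,-0.0006],[0,0,0],1.0],[[-0.001,0.0055,-0.0006],[0,0,0],1.0],[[-0.001,0.0055,-0.0006],[0,0,0],1.0],[[-0.001,0.0055,-0.0006],[0,0,0],1.0],[[-0.001,0.0055,-0.0006],[0,0,0],1.0],[[-0.001,0.0055,-0.0006],[0,0,0],1.0],[[-0.001,0.0055,-0.0006],[0,0,0],1.0]]'

```text
time_s: 11.88
ee_pos: [0.523, 0.0073, 0.1385]
tcp_rot: [[0.737, 0.01, 0.675], [-0.675, -0.0, 0.737], [0.008, -1.0, 0.007]]
wrist_force: [-5.3, 3.9, 12.1]
finger_gap: 0.128
```

```bash
python3 prof.py; python3 -c "
from h import *
for i in range(8): cams.capture('top'); print(np.round(monitor.state()['wrist_force'],2))"
```

```text
time_s 11.8833
joints [-0.0513, -0.0926, 1.7079, 0.0003, 1.5159, -0.8806]
ee_pos [0.523, 0.0073, 0.1385]
wrist_force [-5.2758, 3.8799, 12.0595]
ft_torque [0.5795, 1.3851, 0.0009]
finger_gap 0.1283
zyaw 47.51397744241649 ydir [ 0.01 -0.   -1.  ]
-0.006 [49, 47, 46, 46, 48, 52, 56, 54, 46, 35, 25, 18, 22, 33, 46, 54, 53, 53, 50, 48, 50, 51, 52, 52, 51, 50, 48, 48, 49, 52, 57, 57, 50, 39, 29, 25, 27, 35, 45, 53, 54, 53, 52, 51, 52]
-0.003 [67, 66, 66, 67, 68, 70, 70, 63, 51, 35, 27, 26, 32, 44, 54, 61, 66, 66, 63, 63, 64, 65, 64, 63, 63, 64, 64, 63, 63, 67, 69, 65, 55, 42, 31, 29, 35, 44, 55, 62, 67, 69, 68, 68, 68]
0 [74, 74, 73, 73, 73, 75, 81, 85, 72, 51, 36, 36, 43, 48, 53, 68, 84, 97, 106, 106, 107, 105, 105, 107, 109, 111, 110, 103, 95, 85, 78, 75, 63, 44, 29, 28, 39, 53, 64, 73, 76, 75, 74, 74, 73]
0.003 [74, 73, 74, 74, 76, 80, 81, 71, 55, 41, 39, 45, 49, 51, 64, 85, 105, 118, 121, 123, 122, 121, 120, 120, 121, 122, 122, 122, 118, 107, 97, 80, 59, 40, 32, 38, 50, 59, 67, 73, 75, 77, 77, 76, 76]
0.006 [82, 86, 84, 80, 73, 70, 80, 92, 84, 58, 36, 29, 35, 45, 54, 67, 84, 97, 109, 115, 116, 117, 119, 121, 122, 120, 116, 113, 102, 87, 78, 86, 86, 64, 39, 29, 36, 53, 64, 68, 69, 67, 69, 72, 73]
[370.18225 207.31673] [352.17395 212.84563] [array([-4.64580316,  2.87627714, 11.56577509])]
time_s 12.0833
joints [-0.0513, -0.0927, 1.7079, 0.0003, 1.5159, -0.8806]
ee_pos [0.523, 0.0073, 0.1385]
wrist_force [-4.6458, 2.8763, 11.5658]
ft_torque [0.5702, 1.2935, -0.0113]
finger_gap 0.1295
zyaw 47.51430156517645 ydir [ 0.01 -0.   -1.  ]
[-6.02  4.   12.99]
[-5.6   3.79 12.36]
[-5.61  3.53 11.53]
[-4.93  3.07 12.19]
[-4.88  3.52 11.82]
[-5.58  3.15 12.4 ]
[-5.08  3.28 12.68]
[-5.6   3.54 11.86]
```

Press is steady at about 12 N, the bubble is centred and the grip is firm. Handing in.

```bash
python3 -c "
from h import *
print(arm.job_done())"
```

```text
the job is handed in; nothing more can be done
None
```

I gripped the knob and pressed down until the foot met the thin packer, after about 14 mm of travel, where the force jumped from 3.3 to 8.5 N. I then turned the knob about 60° (1.05 rad) clockwise under press and handed in at about 12.5 s, still holding it pressed.

**Last checks:**
- **Press:** the vertical force read 11.5–13.0 N over the last nine readings, averaging about 12 N.
- **Bubble:** the top camera's intensity profile put it about 0.4 mm towards the knob end, where 3 mm is allowed. The scene camera view agreed.
- **Grip:** the jaws stayed closed on the bar at 70 N, and the arm was still.
- **Other things:** the decanter, ice bucket and cube tray were never touched.

**What disagreed or was not clean:**
- **Side load:** about 6 N of sideways force remained on the wrist, and shifting the arm only partly relieved it.
- **Tool tilt:** the tool leaned about 0.6° by the end.
- **Bubble detector:** it mostly failed to find the bubble, so I centred it from the pictures instead.

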